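Load clamp plates into the spring magazine

ROBOT

A 6-joint arm with a two-finger parallel gripper is mounted at the origin on the work surface. World frame = base frame: x ahead of the robot, y to its left, z up, the work surface at z = 0. Lengths are in m, angles in rad, forces in N, time in s.
With the tool pointing down it reaches from about 0.25 to 0.775 m from the base axis. Payload 4 kg.
Tool frame: the origin (TCP) lies at the centre of the arm's flange, where the gripper is bolted on; the fingertips stand 199 mm ahead of it and the grasp point (between the pads) lies 180 mm ahead of it (robot.tcp_to_tips is the distance from the TCP to the fingertips, in m); z points along the fingers, y is the line along which they close (so a half turn about z gives the same grasp; the last joint's range is limited). The gripper opens to 94 mm and grips with 3 to 60 N. Pads are 16 mm wide; open, the fingers measure 119 mm over their backs; the gripper's body (75 mm by 177 mm) begins 78 mm behind the grasp point.
Start: joints at [1.15, 0.087, 1.371, -0, 1.684, -0.103], TCP at [0.172, 0.522, 0.405] pointing down, gripper open.
Joint ranges: [-3.1, 3.1], [-0.76, 2.03], [0.27, 2.55], [-1.08, 4.22], [0.17, 2.65], [-2.57, 2.57]. Speed limits (rad/s): [2.79, 2.79, 3.14, 3.14, 3.14, 3.14].

INTERFACE

Orientations are given as [roll, pitch, yaw] about the fixed x, y, z axes, in that order (R = Rz(yaw) Ry(pitch) Rx(roll)).
In Python, from bench import telemetry, snapshot, ticket, robot gives the robot as it stands.
- The arm moves only by the tool apply_moves, never from a script. Its argument "moves" is a list that holds one entry, the list of rows, each a list of 5 numbers: the shift along the tool's x, y, z in units of 50 mm (1.0 is 50 mm), then the turn about the tool's z in units of 10 degrees (1.0 is 10 degrees), then the closure, from 0 (fully open) to 1 (shut). A call has 1 to 10 rows; each row is the pose to reach, as a shift and turn from the pose commanded when the call began, along the tool's axes at that moment; what a row does not reach only later rows make up. A row lasts 1/8 s, in which the tool goes at most 62.5 mm and 10.7 degrees, less where a joint would pass 70% of its speed; a pose out of reach is approached as far as the arm can. A call with a gripper value outside its range is refused whole. The fingers move at their own pace and stop on an object; the grip force is fixed at half the most. Time passes only in rows, so rows that repeat a pose let the fingers close. It gives the time, the measured TCP pose, the force, the opening and the grip force at its end, in the units of the state.
- telemetry.get_obs(): the state, without advancing time (a new reading comes with each control period).
- snapshot(name): name is "scene" or "side" or "wrist"; returns a dict with "image" (480x640x3 uint8, red, green, blue), "fovy" (degrees; the focal length in pixels is half the picture's height over the tangent of half this angle, whatever the lens; pixels are square), "cx", "cy" (the principal point, pixels), "R" (3x3) and "t" (3): a world point X has camera coordinates R X + t. Camera axes: x right, y down, z forward; pixel columns grow to the right and rows downward; lengths in m; the calibration is good to about 2 mm. A picture is of the moment at which its call begins. There is no depth.
- ticket.close_job(): hands the job in; it is judged then, once.
The state is a dict: "time": time; "joint_positions": joint angles; "qvel": joint speeds; "joint_torque": joint torques, N m; "tool_pos": TCP position; "ee_rot": TCP orientation; "wrist_force": force on the tool from outside, world axes, zero at the start; "wrist_torque": the same for the moment, N m; "width": finger opening in m; "finger_force": force on a finger pad.
Only numpy, scipy, OpenCV 4.12 (cv2) and the standard library are available. Lean on these libraries where they do the work, as an engineer would, in place of code of your own. Each camera call takes 0.05 s, during which the arm holds its last target. There are 200 camera calls.

TASK

Load the sprung plate magazine, pushing the parts squarely into its leaning mouth one at a time until each snaps in under the catches: first one steel clamp plate, then the grey polymer spacer so that the steel faces do not rub, then the other clamp plate on top. Push them in, do not drop them in, and leave the flap and the other tools on the boards as they are.

Things in the scene. Friction and masses are not known exactly. Their poses are not given: they have to be found in the camera images.
- plate_1_center (a point): First steel clamp plate: bright flat bar 110 mm long, 50 mm wide, 12 mm thick, about 0.5 kg, with two dark bolt holes. It lies flat on the boards in the front row. Point at its very centre; own y runs along its length, x across its width, z through its thickness (up at the start). Faces and ends are alike.
- plate_2_center (a point): Second steel clamp plate, the same as the first; the two may be loaded either way round. Point at its very centre; own y runs along its length, x across its width, z through its thickness (up at the start). Faces and ends are alike.
- spacer_center (a point): Grey polymer spacer: plain flat bar, also 110 x 50 x 12 mm, about 0.1 kg. It lies flat on top of the cast iron die shoe, 45 mm above the boards. Point at its very centre; own y runs along its length, x across its width, z through its thickness (up at the start). Faces and ends are alike.
- mouth (a point): Mouth of the spring-loaded plate magazine, a blue steel cassette fixed on a stand, leaning 30 degrees so that it faces up and back towards the robot (stand turned up to 0.3 rad). Point: middle of the mouth, level with the undersides of the two catches, 115 mm above the boards. z points out of the mouth (plates go in along -z), y along the plates' length, x across, rising away from the robot.
- magazine: The magazine's body, same frame as the mouth. Bore 113 x 53 mm, 1.5 mm play round a plate: end walls at y = +/-56.5 mm; guides at x = +/-26.5 mm only at the corners (|y| 39 to 57 mm), so both long sides are open to the fingers, right down. Walls and guides are straight up to z = +12 mm, then flare outwards 7 mm up to z = +25 mm. Catch housings and red knobs outside reach y = +/-95 mm.
- catch_left (a joint): Sprung catch at the +y end: 0 when in (holding), up to 0.0075 m when pushed outwards. Its steel nose, 24 mm wide, stands 6 mm into the bore, flat below at mouth z = 0, sloping above from z = +3 to +11 mm. A plate laid in rests on the slopes, underside at z = +7 to +11 mm; pushed squarely (20 N at most) it spreads both catches and they snap over its ends once its top is below z = 0.
- catch_right (a joint): Sprung catch at the -y end, as the other. For a sure snap push the plate's top 2 to 4 mm below mouth z = 0; when let go it rises against the catches, its centre at z = -6 mm, with those below at -18 and -30 mm.
- follower (a joint): Orange sprung follower under the stack: 0 when empty (its top at mouth z = 0), growing in m as it is pushed down, at most 0.045 (three plates take 0.036). It pushes up with about 6 N when empty and 0.3 N more for each mm.
- die_shoe: Cast iron die shoe, fixed, 140 mm (x) by 170 mm (y), flat top at 45 mm; origin at the centre of its underside. Two steel guide pins, 20 mm across, stand on its rear corners at x = +54, y = +/-54 mm, up to 90 mm above the boards. To the left or right of the magazine.
- die_pocket: Grey die pocket, fixed, an open box 140 mm (x) by 160 mm (y), 55 mm high, on the other side of the magazine from the die shoe; origin at the centre of its underside. A steel flap is hinged along its rear top edge and stands partly open. To be left alone.
- flap_edge (a point): Middle of the free edge of the steel flap (122 x 150 x 5 mm), up to 185 mm above the boards; the flap stays where it stands.
- punch_holder_mid (a point): Chrome punch holder with a dark punch standing in it, loose bystander in the front row: 60 x 100 mm, 120 mm high, long side along own y; point at its middle, 60 mm up.
- die_block_mid (a point): Steel V die segment, loose bystander in the front row: 60 x 100 mm, 52 mm high, long side along own y; point at its middle, 26 mm up.
- gauge_finger_mid (a point): Yellow back gauge finger, loose bystander in the front row: 46 x 110 mm, 46 mm high, long side along own y; point at its middle, 23 mm up.
- oil_bottle_mid (a point): Green oil bottle, loose bystander far left: 60 mm across, 160 mm high; point on its axis 80 mm up.
- spanner_mid (a point): Spanner lying at the right rear, loose bystander, 200 mm long; point near its handle.
Mind the look-alikes: they are no part of the job. Leave any blue or purple look-alike of the part that bears plate_1_center alone.

How it is judged:
On the way, in this order (a step that is already met when the one before it is completed fails the run):
1. one clamp plate is in the magazine, snapped in under both catches (((z of plate_1_center in the frame of mouth between -0.0105 and -0.0015 m and angle between the z axis of plate_1_center and the z axis of mouth, either way round below 0.12 rad and x of plate_1_center in the frame of mouth between -0.005 and 0.005 m and y of plate_1_center in the frame of mouth between -0.005 and 0.005 m) or (z of plate_2_center in the frame of mouth between -0.0105 and -0.0015 m and angle between the z axis of plate_2_center and the z axis of mouth, either way round below 0.12 rad and x of plate_2_center in the frame of mouth between -0.005 and 0.005 m and y of plate_2_center in the frame of mouth between -0.005 and 0.005 m)) and value of joint each of catch_left, catch_right below 0.002 m), for 0.2 s.
2. the spacer is snapped in under the catches, on top of that plate (z of spacer_center in the frame of mouth between -0.0105 and -0.0015 m and angle between the z axis of spacer_center and the z axis of mouth, either way round below 0.12 rad and x of spacer_center in the frame of mouth between -0.005 and 0.005 m and y of spacer_center in the frame of mouth between -0.005 and 0.005 m and ((z of plate_1_center in the frame of mouth between -0.0225 and -0.0135 m and angle between the z axis of plate_1_center and the z axis of mouth, either way round below 0.12 rad and x of plate_1_center in the frame of mouth between -0.005 and 0.005 m and y of plate_1_center in the frame of mouth between -0.005 and 0.005 m) or (z of plate_2_center in the frame of mouth between -0.0225 and -0.0135 m and angle between the z axis of plate_2_center and the z axis of mouth, either way round below 0.12 rad and x of plate_2_center in the frame of mouth between -0.005 and 0.005 m and y of plate_2_center in the frame of mouth between -0.005 and 0.005 m)) and value of joint each of catch_left, catch_right below 0.002 m), for 0.2 s.
3. the other clamp plate is snapped in under the catches, on top of the spacer (z of spacer_center in the frame of mouth between -0.0225 and -0.0135 m and angle between the z axis of spacer_center and the z axis of mouth, either way round below 0.12 rad and x of spacer_center in the frame of mouth between -0.005 and 0.005 m and y of spacer_center in the frame of mouth between -0.005 and 0.005 m and (((z of plate_1_center in the frame of mouth between -0.0105 and -0.0015 m and angle between the z axis of plate_1_center and the z axis of mouth, either way round below 0.12 rad and x of plate_1_center in the frame of mouth between -0.005 and 0.005 m and y of plate_1_center in the frame of mouth between -0.005 and 0.005 m) and (z of plate_2_center in the frame of mouth between -0.0345 and -0.0255 m and angle between the z axis of plate_2_center and the z axis of mouth, either way round below 0.12 rad and x of plate_2_center in the frame of mouth between -0.005 and 0.005 m and y of plate_2_center in the frame of mouth between -0.005 and 0.005 m)) or ((z of plate_2_center in the frame of mouth between -0.0105 and -0.0015 m and angle between the z axis of plate_2_center and the z axis of mouth, either way round below 0.12 rad and x of plate_2_center in the frame of mouth between -0.005 and 0.005 m and y of plate_2_center in the frame of mouth between -0.005 and 0.005 m) and (z of plate_1_center in the frame of mouth between -0.0345 and -0.0255 m and angle between the z axis of plate_1_center and the z axis of mouth, either way round below 0.12 rad and x of plate_1_center in the frame of mouth between -0.005 and 0.005 m and y of plate_1_center in the frame of mouth between -0.005 and 0.005 m))) and value of joint each of catch_left, catch_right below 0.002 m), for 0.2 s.
At the end, for the whole second after the job is handed in: Clamp plate, spacer and clamp plate lie in this order in the magazine, at rest, centres 30, 18 and 6 mm (each within 4.5 mm) below the undersides of the catches, within 5 mm of the middle of the bore and square with it within 0.12 rad; both catches are back in within 2 mm (all of step 3 and linear speed of each of plate_1, plate_2, spacer below 0.02 m/s); the robot touches nothing.
It fails at once if the V die, punch holder or back gauge finger is shifted more than 15 mm or tipped over (distance of any of die_block_mid, punch_holder_mid, gauge_finger_mid from where it was at the start of the episode above 0.015 m or angle between any of die_block_mid, punch_holder_mid, gauge_finger_mid's own z axis and vertical above 0.35 rad).
It fails at once if the oil bottle or spanner is shifted more than 15 mm or knocked over (distance of any of oil_bottle_mid, spanner_mid from where it was at the start of the episode above 0.015 m or angle between oil_bottle_mid's own z axis and vertical above 0.35 rad).
It fails at once if the hinged flap is swung: its edge moves more than 15 mm (distance of flap_edge from where it was at the start of the episode above 0.015 m).
It fails at once if a plate or the spacer is dropped or thrown into the magazine: out of the fingers within 60 mm of the mouth and faster than 0.5 m/s ((distance between plate_1_center and mouth below 0.06 m and linear speed of plate_1 above 0.5 m/s and contact force between the fingers and plate_1 below 0.3 N) or (distance between plate_2_center and mouth below 0.06 m and linear speed of plate_2 above 0.5 m/s and contact force between the fingers and plate_2 below 0.3 N) or (distance between spacer_center and mouth below 0.06 m and linear speed of spacer above 0.5 m/s and contact force between the fingers and spacer below 0.3 N)).
It also fails if it takes over 67 s, if anything falls off the work surface, if the arm or the gripper's body presses on something with over 40 N, if the wrist force passes 120 N, or if a joint passes its speed limit or range.

## Working session

There is one attempt and no reset: what is moved stays moved. The work goes in short steps, Python scripts to look and compute and a tool call to move; the robot and the scene stay as the last step left them, time stands still between calls to the robot, and variables do not carry over. Pictures are saved under pics/ and viewed, at most 10 in all, crops included, and the job is handed in when it is done.

Besides the shell and the picture viewer there is one more tool, called after "Emit:" as name([rows], argument=value, ...), one row to a line, values as JSON. apply_moves: Moves the arm, as the interface text tells. Its arguments: {"type":"object","properties":{"moves":{"type":"array","items":{"type":"array","items":{"type":"array","items":{"type":"number"}}}}},"required":["moves"]}

```bash
mkdir -p pics; python3 - <<'E'
from bench import telemetry, snapshot, robot
import cv2,numpy as np
print({k:np.round(v,4).tolist() for k,v in telemetry.get_obs().items()})
print([a for a in dir(robot) if a[0]!='_'])
for n in("scene","side","wrist"):
    s=snapshot(n); cv2.imwrite(f"pics/{n}0.png",s["image"][:,:,::-1])
    print(n,s["fovy"],s["cx"],s["cy"],(-np.array(s["R"]).T@s["t"]).round(3),np.array(s["R"])[2].round(3))
    np.savez(f"{n}0.npz",**s)
E
```

```text
{'time': 0.0, 'joint_positions': [1.1499, 0.088, 1.3723, 0.0, 1.6836, -0.1031], 'qvel': [0.0004, -0.0002, -0.0006, -0.0017, 0.0004, 0.0002], 'joint_torque': [0.0007, -34.0176, -30.2432, 0.072, 0.0329, -0.0002], 'tool_pos': [0.1718, 0.5224, 0.4035], 'ee_rot': [-3.1394, -0.0002, 2.8238], 'wrist_force': [-0.9342, 0.1842, -0.4526], 'wrist_torque': [0.0237, 0.058, -0.0635], 'finger_force': 0.0, 'width': 0.0941}
['IKError', 'tcp_to_tips']
scene 52.66722571196731 318.4250760205678 240.82591797990656 [1.072 0.432 1.084] [-0.496 -0.36  -0.79 ]
side 50.586553793378535 312.2872520729131 243.081830505581 [0.384 1.107 0.879] [ 0.045 -0.821 -0.57 ]
wrist 66.65787717768352 321.1667857549315 234.4526348094873 [0.098 0.546 0.382] [ 0.253 -0.085 -0.964]
```

View pics/scene0.png

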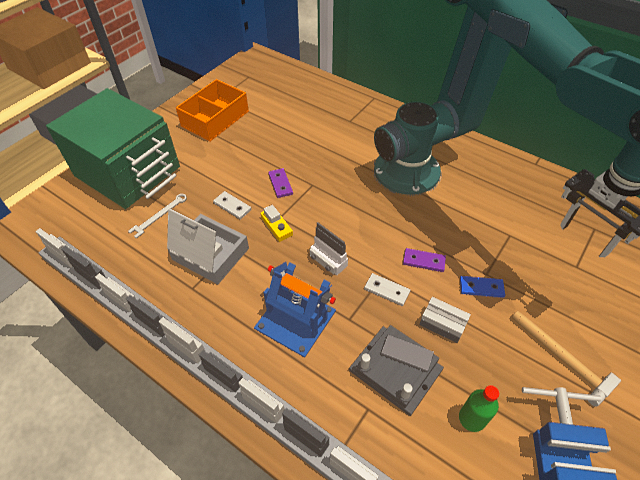

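View pics/side0.png

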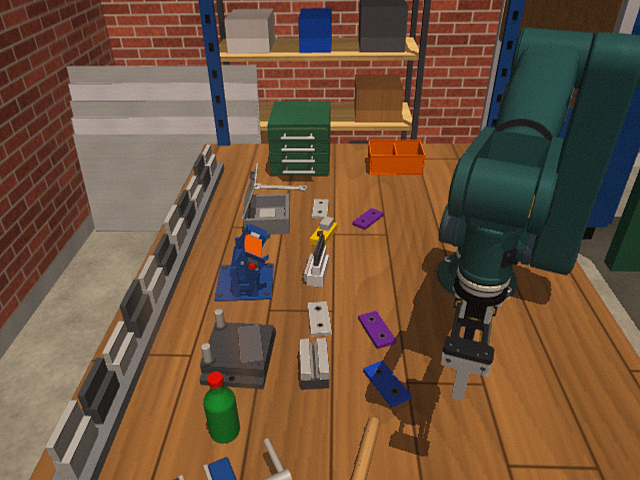

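The scene picture shows the steel plates at about (387,289) and (231,204), the spacer at (409,351) on the die shoe, and the magazine at (297,300) with its orange follower and red knobs at (271,268) and (333,299). The side picture shows the plates at (319,318) and (320,208), and the magazine at (250,255).

```bash
cat > h.py <<'E'
import numpy as np,cv2
def load(n): return dict(np.load(n+".npz"))
def f(s): return 240/np.tan(np.radians(float(s["fovy"]))/2)
def ray(s,p):
    d=np.array([(p[0]-s["cx"])/f(s),(p[1]-s["cy"])/f(s),1.])@s["R"]
    return -s["R"].T@s["t"],d
def plane(s,p,z):
    o,d=ray(s,p); return o+d*(z-o[2])/d[2]
def proj(s,X):
    c=s["R"]@np.array(X)+s["t"]; return np.array([s["cx"]+f(s)*c[0]/c[2],s["cy"]+f(s)*c[1]/c[2]])
def tri(s1,p1,s2,p2):
    A=[];b=[]
    for s,p in((s1,p1),(s2,p2)):
        o,d=ray(s,p);d=d/np.linalg.norm(d);M=np.eye(3)-np.outer(d,d);A.append(M);b.append(M@o)
    return np.linalg.lstsq(np.vstack(A),np.hstack(b),rcond=None)[0]
def topquad(s,seed,z,tol=14):
    "flood fill from seed (patch colour), cast the contour on plane z, fit rectangle"
    im=cv2.cvtColor(s["image"],cv2.COLOR_RGB2BGR); m=np.zeros((482,642),np.uint8)
    cv2.floodFill(im.copy(),m,tuple(seed),0,(tol,)*3,(tol,)*3,cv2.FLOODFILL_FIXED_RANGE|cv2.FLOODFILL_MASK_ONLY|(255<<8))
    m=m[1:-1,1:-1]; c=max(cv2.findContours(m,0,2)[0],key=cv2.contourArea)
    P=np.array([plane(s,p,z)[:2] for p in c[:,0]],np.float32)
    (x,y),(w,h),a=cv2.minAreaRect(P*1000)
    if w<h: a+=90;w,h=h,w
    a=(a+90)%180-90
    return np.round([x,y,w,h,a],1)
E
python3 - <<'E'
from h import *
sc,sd=load("scene0"),load("side0")
for nm,z,ps,pd in(("A",.012,(387,289),(319,318)),("B",.012,(231,204),(320,208)),("S",.057,(409,351),(251,345))):
    for s,p in((sc,ps),(sd,pd)):
        for t in(20,35): print(nm,t,topquad(s,p,z,t))
for n,s in(("scene0",sc),("side0",sd)):
    hsv=cv2.cvtColor(s["image"],cv2.COLOR_RGB2HSV)
    for nm,lo,hi in(("red",(0,180,90),(5,255,255)),("orange",(6,170,120),(16,255,255))):
        m=cv2.inRange(hsv,lo,hi);k,l,st,ce=cv2.connectedComponentsWithStats(m)
        print(n,nm,[(st[i].tolist(),ce[i].round(1).tolist()) for i in range(1,k) if st[i,4]>8])
a=cv2.resize(sc["image"][250:360,240:360],None,fx=5,fy=5,interpolation=2)[:,:,::-1]
cv2.imwrite("pics/c1.png",a)
b=cv2.resize(sd["image"][215:305,205:285],None,fx=6,fy=6,interpolation=2)[:,:,::-1]
cv2.imwrite("pics/c2.png",b)
E
```

```text
A 20 [421.3 179.  107.7  48.4 -82.8]
A 35 [421.4 178.8 108.   48.6 -82.8]
A 20 [422.1 178.1 108.9  48.5 -82.8]
A 35 [422.2 178.6 116.2  49.  -82.9]
B 20 [ 433.4 -350.3  108.5   47.9   88.4]
B 35 [ 433.6 -350.   109.1   48.2   88.4]
B 20 [ 431.5 -324.2  157.3   61.   -81.1]
B 35 [ 431.2 -324.7  169.1   63.   -82.7]
S 20 [569.9 314.1 109.   49.2 -77.7]
S 35 [569.2 316.2 122.1  70.4 -88.6]
S 20 [572.3 312.  113.   51.  -77.7]
S 35 [601.6 302.1 170.1 147.2  87.4]
scene0 red [([268, 266, 5, 6, 19], [269.8, 268.0]), ([330, 297, 6, 7, 28], [332.3, 299.9]), ([483, 386, 16, 15, 180], [491.0, 393.0])]
scene0 orange [([176, 78, 73, 64, 2774], [212.4, 109.5]), ([273, 204, 8, 10, 11], [276.6, 208.4]), ([142, 216, 9, 7, 9], [146.0, 219.1]), ([281, 273, 41, 25, 426], [297.6, 285.2]), ([616, 374, 6, 6, 9], [619.0, 376.7]), ([486, 385, 9, 2, 9], [490.0, 385.4]), ([607, 433, 3, 13, 13], [608.1, 439.0])]
side0 red [([249, 263, 6, 7, 33], [251.4, 266.1]), ([208, 371, 15, 17, 210], [215.0, 379.2])]
side0 orange [([431, 1, 25, 9, 189], [442.8, 5.0]), ([266, 3, 6, 5, 13], [268.0, 5.9]), ([274, 3, 15, 9, 40
[... 5830 characters left out ...]
6, 9, 51, 109], [328.8, 353.3]), ([165, 341, 7, 6, 13], [168.4, 342.8]), ([404, 349, 27, 32, 394], [415.9, 364.1]), ([393, 355, 13, 27, 143], [399.7, 370.0]), ([99, 356, 91, 124, 3768], [143.7, 427.6]), ([72, 362, 22, 47, 98], [82.0, 383.6]), ([438, 367, 18, 16, 162], [447.6, 374.9]), ([146, 368, 4, 8, 12], [147.0, 371.4]), ([468, 373, 14, 10, 87], [474.0, 378.5]), ([633, 372, 7, 13, 37], [637.1, 376.4]), ([419, 385, 91, 95, 4936], [463.2, 439.9]), ([252, 420, 5, 4, 10], [254.7, 421.4]), ([403, 423, 10, 13, 78], [407.8, 429.0]), ([415, 424, 5, 13, 26], [416.9, 429.2]), ([258, 442, 9, 10, 23], [262.3, 446.2]), ([30, 449, 25, 31, 319], [43.4, 468.2]), ([511, 468, 90, 12, 779], [553.2, 473.9])]
```

View pics/c1.png

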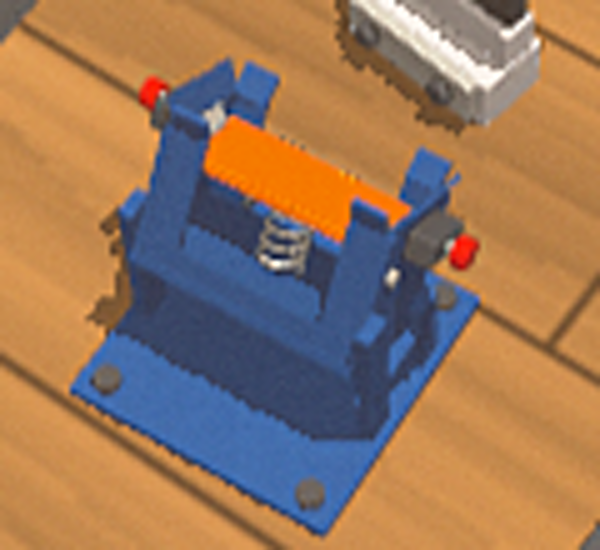

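The crop shows the magazine from behind. The orange follower fills the bore and its red knobs sit at scene pixels (270,268) and (332,300).

```bash
python3 - <<'E'
from h import *
sc,sd=load("scene0"),load("side0")
for z in(.112,.118,.124):
    r=plane(sc,(269.8,268),z);l=plane(sc,(332.3,299.9),z);d=l-r
    print(z,((r+l)/2).round(4),np.linalg.norm(d).round(4),np.degrees(np.arctan2(-d[0],d[1])).round(2))
print("L knob",tri(sc,(332.3,299.9),sd,(251.4,266.1)).round(4))
# orange corners seen in crop: free corners
for p in((225,115),(205,165),(345,238),(410,212)):
    q=np.array(p)/5+[240,250]; print(q,[plane(sc,q,z).round(4)[:2].tolist() for z in(.102,.115,.128)])
# plate base corners
for p in((73,390),(322,533),(478,299)):
    print(plane(sc,np.array(p)/5+[240,250],.006).round(4))
print("punch",plane(sc,(328,262),.03).round(3),"flap edge?",plane(sc,(180,213),.17).round(3),plane(sc,(215,215),.17).round(3))
E
```

```text
0.112 [0.5911 0.0285 0.112 ] 0.1755 4.6
0.118 [0.594 0.031 0.118] 0.1744 4.6
0.124 [0.597  0.0335 0.124 ] 0.1733 4.6
L knob [0.5892 0.1193 0.1227]
[285. 273.] [[0.5833, -0.0244], [0.5897, -0.0183], [0.5962, -0.0123]]
[281. 283.] [[0.6117, -0.0144], [0.6178, -0.0085], [0.6239, -0.0026]]
[309.  297.6] [[0.6055, 0.0645], [0.6117, 0.0694], [0.6179, 0.0743]]
[322.  292.4] [[0.5762, 0.0812], [0.5828, 0.0858], [0.5893, 0.0905]]
[ 0.7081 -0.0295  0.006 ]
[0.6974 0.1158 0.006 ]
[0.5498 0.1048 0.006 ]
punch [0.453 0.014 0.03 ] flap edge? [ 0.627 -0.318  0.17 ] [ 0.581 -0.242  0.17 ]
```

Emit:
apply_moves([
  [[0,0,-0.5,1,0],[0,0,-0.5,2,0],[0,0,-0.5,3,0],[0,0,-0.5,4,0],[0,0,-0.5,5,0],[0,0,-0.5,6,0],[0,0,-0.5,6.46,0]],
])

```text
time: 1.02
tool_pos: [0.1718, 0.5224, 0.4292]
ee_rot: [-3.141, 0.001, 1.693]
wrist_force: [0.1, -0.4, 0.3]
width: 0.0943
finger_force: 0.0
```

Emit:
apply_moves([
  [[-1,0.56,0,0,0],[-2,1.1,0,0,0],[-3,1.66,0,0,0],[-4,2.2,0,0,0],[-5,2.8,0,0,0],[-6,3.4,0,0,0],[-7,3.9,0,0,0],[-7.43,4.12,1,0,0],[-7.43,4.12,2,0,0],[-7.43,4.12,2,0,0]],
])

```text
time: 2.28
tool_pos: [0.4213, 0.1788, 0.3247]
ee_rot: [-3.13, 0.002, 1.695]
wrist_force: [0.4, -0.0, 0.8]
width: 0.0936
finger_force: 0.0
```

```bash
cat >> h.py <<'E'
def need(pos=None,z=None,yaw=None):
    "units to move TCP to world xy, z, tool yaw(deg)"
    from bench import telemetry
    o=telemetry.get_obs();p=np.array(o["tool_pos"]);y=o["ee_rot"][2]
    d=np.array([(pos[0] if pos is not None else p[0])-p[0],(pos[1] if pos is not None else p[1])-p[1]])
    r=[(d@[np.cos(y),np.sin(y)])/.05,(d@[np.sin(y),-np.cos(y)])/.05,(p[2]-(z if z else p[2]))/.05,0 if yaw is None else -((yaw-np.degrees(y)+180)%360-180)/10]
    print("now",p.round(4),np.degrees(o["ee_rot"]).round(2),"need",np.round(r,3))
E
python3 - <<'E'
from h import *
from bench import snapshot
need((.4217,.1787),.2025,97.2)
s=snapshot("wrist");np.savez("w1.npz",**s);cv2.imwrite("pics/w1.png",s["image"][:,:,::-1])
print(proj(s,[.4217,.1787,.012]))
E
```

```text
now [0.4213 0.1788 0.3247] [-1.7935e+02  9.0000e-02  9.7140e+01] need [-0.004  0.008  2.445 -0.006]
[326.30463523 230.11482018]
```

View pics/w1.png

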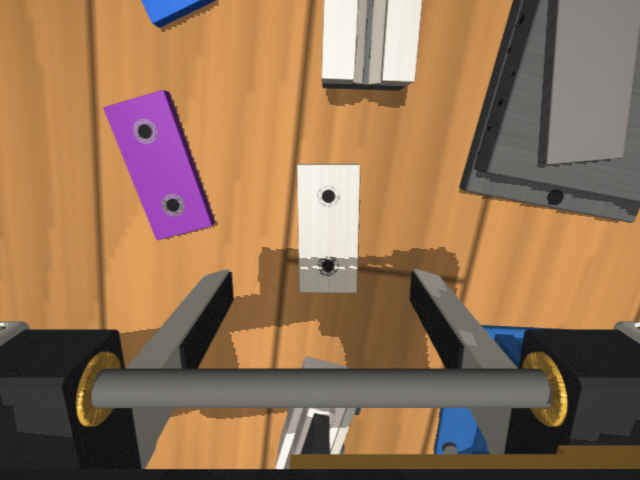

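The wrist picture shows the first plate at (328,229), within about 1 mm of my estimate. The fingers will pass it on both sides. Going down to grasp it.

Emit:
apply_moves([
  [[0,0.01,1,0,0],[0,0.01,2,0,0],[0,0.01,2.42,0,0],[0,0.01,2.42,0,0],[0,0.01,2.42,0,1],[0,0.01,2.42,0,1],[0,0.01,2.42,0,1],[0,0.01,2.42,0,1],[0,0.01,2.42,0,1],[0,0.01,2.42,0,1]],
])

```text
time: 3.58
tool_pos: [0.4233, 0.1797, 0.2089]
ee_rot: [3.142, -0.0, 1.696]
wrist_force: [-0.8, -0.3, 1.5]
width: 0.0488
finger_force: 30.0
```

Emit:
apply_moves([
  [[0,0,0,0,0.2],[0,0,0.06,0,0.2],[0,0,0.13,0,0.2],[0,0,0.13,0,1],[0,0,0.13,0,1],[0,0,0.13,0,1],[0,0,0.13,0,1]],
])

```text
time: 4.45
tool_pos: [0.4233, 0.1798, 0.2023]
ee_rot: [3.141, -0.0, 1.696]
wrist_force: [-0.3, -0.0, -0.3]
width: 0.0494
finger_force: 30.0
```

Emit:
apply_moves([
  [[0,0,-1,0,1],[0,0,-2,0,1],[0,0,-3,0,1],[0,0,-4,0,1],[-1,0.5,-4.5,0,1],[-2,1,-4.5,0,1],[-3,1.5,-4.5,0,1],[-4,2,-4.5,0,1],[-5,2.5,-4.5,0,1],[-5.78,2.7,-4.5,0,1]],
])

```text
time: 5.7
tool_pos: [0.5945, -0.0922, 0.4245]
ee_rot: [-3.138, -0.001, 1.695]
wrist_force: [0.7, 0.5, -3.8]
width: 0.0495
finger_force: 30.0
```

Emit:
apply_moves([
  [[0,0,0,0,1],[0,0,0,0,1]],
])

```text
time: 5.95
tool_pos: [0.5933, -0.09, 0.4256]
ee_rot: [-3.139, -0.002, 1.696]
wrist_force: [0.8, 0.4, -5.0]
width: 0.0496
finger_force: 30.0
```

```bash
python3 - <<'E'
from h import *
from bench import snapshot
need()
s=snapshot("wrist");np.savez("w2.npz",**s);cv2.imwrite("pics/w2.png",s["image"][:,:,::-1])
print(proj(s,[.593,.033,.115]))
E
```

```text
now [ 0.5933 -0.09    0.4256] [-1.7984e+02 -1.1000e-01  9.7180e+01] need [0. 0. 0. 0.]
[343.39657323  70.75344449]
```

View pics/w2.png

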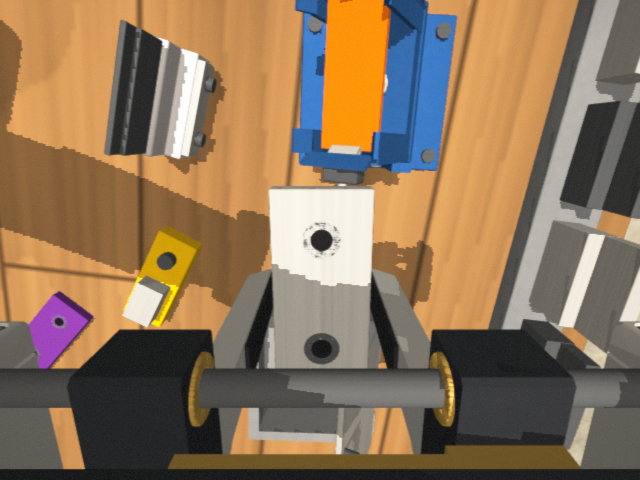

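The wrist picture shows the held plate at (321,290), and only the near end of the magazine, with its orange follower around (355,75). I'll shift 25 mm in +y to see both ends.

Emit:
apply_moves([
  [[0.5,0,0,0,1],[0.5,0,0,0,1],[0.5,0,0,0,1]],
])

```text
time: 6.38
tool_pos: [0.5899, -0.0645, 0.4274]
ee_rot: [3.141, 0.001, 1.698]
wrist_force: [-0.2, 0.2, -4.2]
width: 0.0497
finger_force: 30.0
```

```bash
python3 - <<'E'
from h import *
from bench import snapshot
need()
s=snapshot("wrist");np.savez("w3.npz",**s);cv2.imwrite("pics/w3.png",s["image"][:,:,::-1])
hsv=cv2.cvtColor(s["image"],cv2.COLOR_RGB2HSV);m=cv2.inRange(hsv,(6,215,140),(16,255,255))
k,l,st,ce=cv2.connectedComponentsWithStats(m)
print([(st[i].tolist()) for i in range(1,k) if st[i,4]>200])
i=1+np.argmax(st[1:,4]);M=(l==i)
for r in range(st[i,1]+8,st[i,1]+st[i,3]-4,12):
    c=np.where(M[r])[0];A=plane(s,(c[0],r),.1025);B=plane(s,(c[-1]+1,r),.1275);print(r,c[0],c[-1],A[:2].round(4),B[:2].round(4))
E
```

```text
now [ 0.5899 -0.0645  0.4274] [1.7999e+02 3.0000e-02 9.7270e+01] need [0. 0. 0. 0.]
[[371, 47, 16, 120, 279]]
55 379 385 [0.6162 0.0744] [0.618  0.0699]
67 383 385 [0.6207 0.0665] [0.6194 0.0623]
79 382 383 [0.6214 0.058 ] [0.6193 0.0544]
91 381 382 [0.6221 0.0494] [0.62   0.0465]
103 380 381 [0.6228 0.0406] [0.6207 0.0384]
115 380 380 [0.6243 0.0317] [0.6214 0.0302]
127 378 379 [0.6243 0.0225] [0.6221 0.0219]
139 377 378 [0.625  0.0133] [0.6228 0.0134]
151 376 377 [0.6258 0.0039] [0.6235 0.0048]
```

View pics/w3.png

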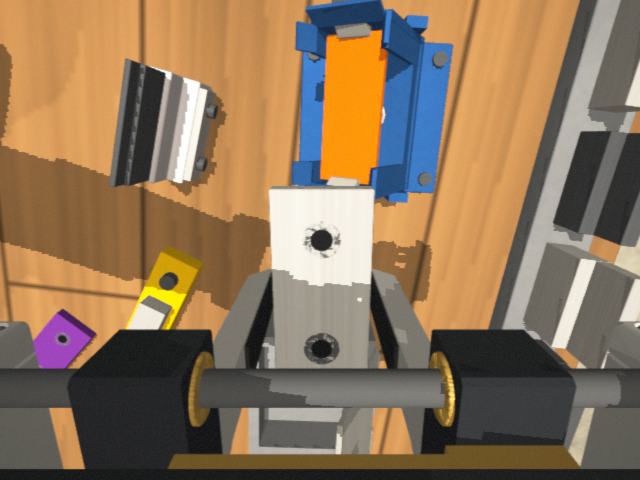

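The wrist picture now shows the whole bore. The orange follower spans about (328–385, 30–183), with catch noses at (353,31) and (343,182). My colour mask caught only the follower's side, so I'll widen it.

```bash
python3 - <<'E'
from h import *
s=load("w3")
hsv=cv2.cvtColor(s["image"],cv2.COLOR_RGB2HSV);print(hsv[100,350],hsv[100,383])
m=cv2.inRange(hsv,(8,225,150),(20,255,255));m[190:]=0
k,l,st,ce=cv2.connectedComponentsWithStats(m);i=1+np.argmax(st[1:,4]);M=l==i;print(st[i])
La=[];Ra=[]
for r in range(60,160,4):
    c=np.where(M[r])[0];La.append(plane(s,(c[0],r+.5),.1025));Ra.append(plane(s,(c[-1]+1,r+.5),.1275))
La,Ra=np.array(La),np.array(Ra)
for P in(La,Ra):
    q=np.polyfit(P[:,1],P[:,0],1);print("x at y=.033",np.polyval(q,.033).round(4),"yaw",np.degrees(np.arctan(-q[0])).round(2))
for c in(335,345,355,365):
    r=np.where(M[:,c])[0];print(c,r[0],r[-1],plane(s,(c,r[0]),.115)[:2].round(4),plane(s,(c,r[-1]+1),.115)[:2].round(4))
# catch noses (grey) & plate in hand top
g=cv2.inRange(hsv,(0,0,60),(180,60,255))
for box in((330,22,376,42),(325,172,362,187)):
    x0,y0,x1,y1=box;yy,xx=np.where(g[y0:y1,x0:x1]);p=(xx.mean()+x0+.5,yy.mean()+y0+.5);print("nose",p,len(xx),plane(s,p,.121)[:2].round(4))
t=s["R"];w=cv2.inRange(hsv,(0,0,150),(180,40,255))
print("TCP .5899,-.0645 plate front end row:",[np.where(w[183:230,c])[0][0]+183 for c in(285,320,355)],plane(s,(321.5,187),.4274-.202+.012).round(4), [plane(s,(x,230),.4274-.202+.012)[:2].round(4) for x in (272,374)])
E
```

```text
[ 17 248 254] [171  78 153]
[ 321   31   65  153 7855]
x at y=.033 0.5802 yaw 4.78
x at y=.033 0.621 yaw 4.13
335 35 175 [0.5811 0.0807] [ 0.5949 -0.0189]
345 39 176 [0.5886 0.0791] [ 0.6029 -0.0187]
355 38 177 [0.5957 0.0806] [ 0.6109 -0.0185]
365 38 183 [0.6028 0.0816] [ 0.6195 -0.0222]
nose (np.float64(353.3855835240275), np.float64(30.387871853546912)) 437 [0.5935 0.0839]
nose (np.float64(342.75182481751824), np.float64(182.75547445255475)) 274 [ 0.6013 -0.0227]
TCP .5899,-.0645 plate front end row: [np.int64(188), np.int64(188), np.int64(183)] [ 0.5831 -0.0117  0.2374] [array([ 0.5623, -0.0351]), array([ 0.6106, -0.0289])]
```

Emit:
apply_moves([
  [[1,0.12,0,0.1,1],[1.925,0.245,0,0.26,1],[1.925,0.245,0.6,0.26,1],[1.925,0.245,1.1,0.26,1],[1.925,0.245,1.1,0.26,1]],
])

```text
time: 7.05
tool_pos: [0.5898, 0.0316, 0.3692]
ee_rot: [-3.135, -0.001, 1.651]
wrist_force: [0.1, -0.3, -5.2]
width: 0.0494
finger_force: 30.0
```

```bash
python3 - <<'E'
from h import *
from bench import snapshot
need((.5899,.0325),.3323,94.6)
ims=[]
for n,b in(("scene",(255,225,355,325)),("side",(200,190,300,290))):
    s=snapshot(n);np.savez(n+"1.npz",**s);x0,y0,x1,y1=b
    ims.append(cv2.resize(s["image"][y0:y1,x0:x1],(400,400),interpolation=2))
cv2.imwrite("pics/h1.png",np.hstack(ims)[:,:,::-1])
E
```

```text
now [0.5898 0.0316 0.3692] [-1.7965e+02 -3.0000e-02  9.4590e+01] need [ 0.017  0.003  0.738 -0.001]
```

View pics/h1.png

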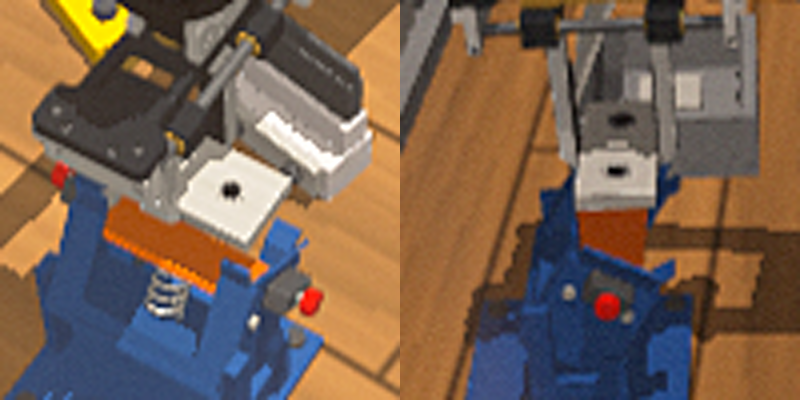

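The scene crop (left) and side crop (right) show the plate level above the bore and lined up with it, next to the upper guides. Going down onto the catches.

Emit:
apply_moves([
  [[0.02,0,0.25,0,1],[0.02,0,0.4,0,1],[0.02,0,0.5,0,1],[0.02,0,0.6,0,1],[0.02,0,0.6,0,1]],
])

```text
time: 7.78
tool_pos: [0.5896, 0.0327, 0.3493]
ee_rot: [3.135, 0.001, 1.651]
wrist_force: [-9.3, -0.1, 16.4]
width: 0.0499
finger_force: 30.0
```

Emit:
apply_moves([
  [[0,-0.05,-0.25,0,1],[0,-0.07,-0.25,0,1],[0,-0.07,0,0,1],[0,-0.07,0.1,0,1],[0,-0.07,0.1,0,1]],
])

```text
time: 8.4
tool_pos: [0.5865, 0.0324, 0.3348]
ee_rot: [-3.138, -0.001, 1.651]
wrist_force: [0.1, -0.1, -4.5]
width: 0.0497
finger_force: 30.0
```

Emit:
apply_moves([
  [[0,0.02,0.04,0,1],[0,0.02,0.08,0,1],[0,0.02,0.08,0,1]],
])

```text
time: 8.78
tool_pos: [0.5878, 0.0325, 0.3331]
ee_rot: [-3.142, -0.0, 1.651]
wrist_force: [0.7, -0.2, -5.1]
width: 0.05
finger_force: 30.0
```

Emit:
apply_moves([
  [[0,0,0.04,0,1],[0,0,0.08,0,1],[0,0,0.08,0,1]],
])

```text
time: 9.15
tool_pos: [0.5877, 0.0326, 0.3289]
ee_rot: [-3.141, -0.0, 1.651]
wrist_force: [0.0, 0.5, -4.5]
width: 0.0497
finger_force: 30.0
```

Emit:
apply_moves([
  [[0,0,0.03,0,1],[0,0,0.05,0,1],[0,0,0.05,0,1]],
])

```text
time: 9.52
tool_pos: [0.5877, 0.0325, 0.3265]
ee_rot: [-3.141, -0.0, 1.651]
wrist_force: [0.2, 0.1, -4.7]
width: 0.0497
finger_force: 30.0
```

Emit:
apply_moves([
  [[0,0,-0.04,0,0.42],[0,0,-0.04,0,0.3],[0,0,-0.04,0,0.2],[0,0,-0.04,0,0]],
])

```text
time: 10.02
tool_pos: [0.5878, 0.0325, 0.3291]
ee_rot: [3.141, 0.0, 1.651]
wrist_force: [0.5, 0.1, -0.3]
width: 0.0811
finger_force: 0.0
```

```bash
python3 - <<'E'
from h import *
from bench import snapshot,telemetry
need();print(telemetry.get_obs()["wrist_force"])
ims=[]
for n,b in(("scene",(255,225,355,325)),("side",(200,190,300,290))):
    s=snapshot(n);np.savez(n+"2.npz",**s);x0,y0,x1,y1=b
    ims.append(cv2.resize(s["image"][y0:y1,x0:x1],(400,400),interpolation=2))
cv2.imwrite("pics/h2.png",np.hstack(ims)[:,:,::-1])
E
```

```text
now [0.5878 0.0325 0.3291] [179.95   0.    94.59] need [0. 0. 0. 0.]
[ 0.52635388  0.06815158 -0.32323649]
```

View pics/h2.png

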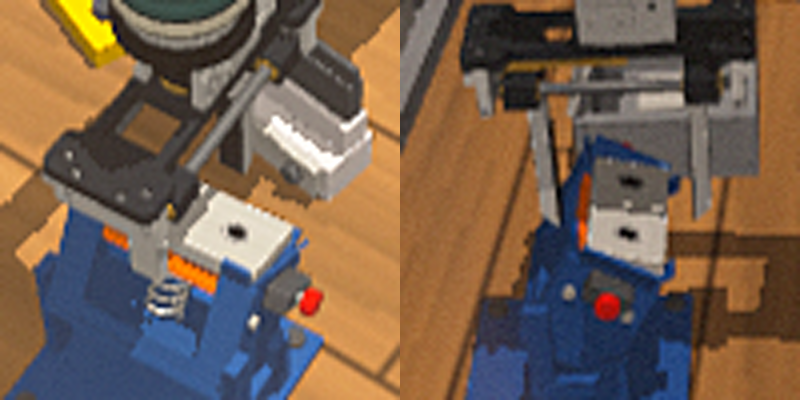

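The plate now leans on the catches in the mouth. Its visible bolt hole is at scene (314,283) and side (257,248), and it sits slightly towards the lower guide. Next I raise the tool, close the fingers and check that position.

Emit:
apply_moves([
  [[0,0,-0.5,0,0],[0,-0.24,-1,0,1],[-0.06,-0.24,-1,0,1],[-0.06,-0.24,-1,0,1],[-0.06,-0.24,-1,0,1],[-0.06,-0.24,-1,0,1]],
])

```text
time: 10.88
tool_pos: [0.5761, 0.0286, 0.3774]
ee_rot: [-3.14, -0.0, 1.651]
wrist_force: [-0.1, 0.2, 0.3]
width: 0.0474
finger_force: 0.0
```

```bash
cat >> h.py <<'E'
def tomouth(X,m=(.5985,.0315,.115),a=4.6):
    a=np.radians(a);c,s=np.cos(np.pi/6),.5;u=np.array([np.cos(a),np.sin(a),0]);v=np.array([-np.sin(a),np.cos(a),0]);k=np.array([0,0,1.])
    d=np.array(X)-m;return (1000*np.array([d@(c*u+s*k),d@v,d@(c*k-s*u)])).round(1)
def crops(tag,q=4):
    from bench import snapshot
    ims=[]
    for n,b in(("scene",(255,225,355,325)),("side",(200,190,300,290))):
        s=snapshot(n);np.savez(n+tag+".npz",**s);x0,y0,x1,y1=b
        ims.append(cv2.resize(s["image"][y0:y1,x0:x1],(100*q,100*q),interpolation=2))
    cv2.imwrite(f"pics/h{tag}.png",np.hstack(ims)[:,:,::-1])
def holes(tag):
    "dark hole blobs on bright plate near the mouth, both views"
    r=[]
    for n,b in(("scene",(295,255,335,300)),("side",(240,220,275,265))):
        s=load(n+tag);x0,y0,x1,y1=b;g=cv2.cvtColor(s["image"],cv2.COLOR_RGB2GRAY)[y0:y1,x0:x1]
        bh=cv2.morphologyEx(g,cv2.MORPH_BLACKHAT,np.ones((9,9)));k,l,st,ce=cv2.connectedComponentsWithStats((bh>70).astype(np.uint8))
        r.append([(st[i,4],(ce[i]+[x0,y0]).round(1).tolist()) for i in range(1,k) if 4<st[i,4]<60]);print(n,r[-1])
E
python3 - <<'E'
from h import *
need((.5756,.0297),.354,94.6)
holes("2")
P=tri(load("scene2"),(314.25,283),load("side2"),(257,248.25));print(P,tomouth(P))
crops("3");holes("3")
E
```

```text
now [0.5761 0.0286 0.3774] [-1.7988e+02 -2.0000e-02  9.4590e+01] need [ 0.023 -0.009  0.467 -0.001]
scene [(np.int32(31), [312.7, 259.2]), (np.int32(35), [331.3, 256.9]), (np.int32(9), [326.3, 268.4]), (np.int32(5), [303.2, 272.2]), (np.int32(13), [305.9, 275.0]), (np.int32(6), [314.8, 273.3]), (np.int32(17), [299.3, 277.6]), (np.int32(15), [313.7, 282.5]), (np.int32(14), [327.0, 289.9]), (np.int32(8), [311.6, 291.6]), (np.int32(10), [332.2, 298.1]), (np.int32(5), [296.2, 297.8])]
side [(np.int32(7), [257.7, 235.1]), (np.int32(7), [267.7, 235.7]), (np.int32(10), [256.5, 248.0]), (np.int32(51), [269.6, 251.8]), (np.int32(21), [270.4, 263.3])]
[0.58218687 0.06335827 0.13619924] [-1.3 33.1 25.2]
scene [(np.int32(9), [296.3, 257.3]), (np.int32(35), [331.3, 256.9]), (np.int32(9), [326.3, 268.8]), (np.int32(7), [324.9, 273.3]), (np.int32(15), [313.7, 282.5]), (np.int32(8), [327.8, 289.9]), (np.int32(8), [311.6, 291.6]), (np.int32(7), [296.3, 294.6]), (np.int32(10), [332.2, 298.1]), (np.int32(5), [296.2, 297.8])]
side [(np.int32(5), [251.0, 226.0]), (np.int32(9), [246.1, 228.2]), (np.int32(11), [257.0, 235.0]), (np.int32(11), [256.7, 248.0]), (np.int32(34), [270.2, 248.0]), (np.int32(5), [266.6, 256.8])]
```

Emit:
apply_moves([
  [[0.02,-0.06,0.4,0,1],[0.02,-0.06,0.7,0,1],[0.02,-0.06,0.74,0,1],[0.02,-0.02,0.81,0,1],[0.02,0.02,0.88,0,1],[0.02,0.06,0.95,0,1],[0.02,0.06,0.95,0,1]],
])

```text
time: 11.85
tool_pos: [0.5793, 0.0298, 0.3317]
ee_rot: [3.14, 0.0, 1.651]
wrist_force: [1.1, 0.3, 1.0]
width: 0.0004
finger_force: 0.6
```

Emit:
apply_moves([
  [[0,0.03,0.06,0,1],[0,0.06,0.12,0,1],[0,0.09,0.17,0,1],[0,0.12,0.21,0,1],[0,0.12,0.21,0,1]],
])

```text
time: 12.48
tool_pos: [0.585, 0.0303, 0.3217]
ee_rot: [3.14, 0.0, 1.651]
wrist_force: [0.3, -0.2, -0.6]
width: 0.0005
finger_force: 0.0
```

```bash
python3 -c "
from h import *
crops('4')"
```

```text
(no output)
```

View pics/h4.png

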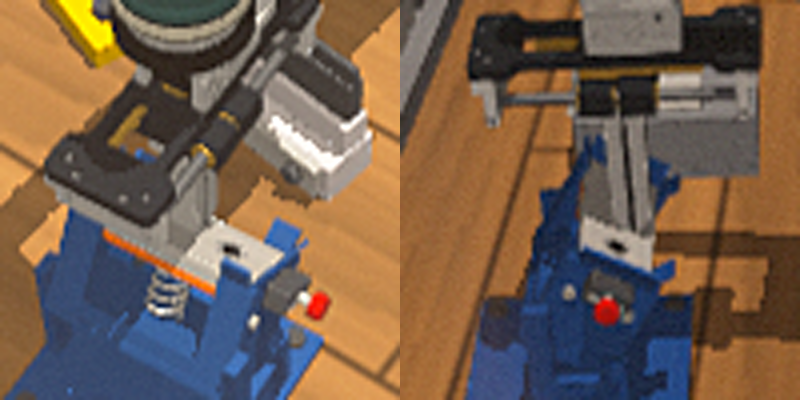

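The plate has gone down into the bore and the left catch's knob has moved out, so it is working. I'll keep pushing along the bore axis.

Emit:
apply_moves([
  [[0,0.03,0.05,0,1],[0,0.05,0.09,0,1],[0,0.05,0.09,0,1]],
])

```text
time: 12.95
tool_pos: [0.5876, 0.0305, 0.3161]
ee_rot: [3.141, -0.0, 1.651]
wrist_force: [0.2, 0.1, 4.4]
width: 0.0003
finger_force: 1.8
```

Emit:
apply_moves([
  [[0,0.02,0.04,0,1],[0,0.05,0.09,0,1],[0,0.05,0.09,0,1]],
])

```text
time: 13.32
tool_pos: [0.59, 0.0307, 0.3119]
ee_rot: [3.141, -0.0, 1.651]
wrist_force: [-0.0, -0.2, 4.6]
width: 0.0
finger_force: 2.4
```

```bash
python3 - <<'E'
from h import *
crops("5");s=load("scene5")
def knobs(t):
    for n in("scene","side"):
        s=load(n+t);hsv=cv2.cvtColor(s["image"],cv2.COLOR_RGB2HSV);m=cv2.inRange(hsv,(0,180,90),(5,255,255));k,l,st,ce=cv2.connectedComponentsWithStats(m)
        print(t,n,[ce[i].round(1).tolist() for i in range(1,k) if 8<st[i,4]<60])
for t in"0245":knobs(t)
holes("5")
E
```

```text
0 scene [[269.8, 268.0], [332.3, 299.9]]
0 side [[251.4, 266.1]]
2 scene [[332.3, 299.9]]
2 side [[251.4, 265.7]]
4 scene [[334.1, 301.0]]
4 side [[251.4, 267.3]]
5 scene [[334.1, 301.0]]
5 side [[251.4, 267.2]]
scene [(np.int32(6), [307.3, 256.3]), (np.int32(35), [331.3, 256.9]), (np.int32(8), [326.2, 268.9]), (np.int32(29), [295.9, 275.0]), (np.int32(26), [324.5, 289.6]), (np.int32(32), [312.8, 292.3]), (np.int32(10), [331.7, 297.5]), (np.int32(9), [296.7, 297.8])]
side [(np.int32(22), [246.5, 220.8]), (np.int32(16), [256.6, 220.4]), (np.int32(46), [245.3, 229.4]), (np.int32(32), [255.0, 237.3]), (np.int32(5), [256.4, 256.8]), (np.int32(7), [266.4, 257.3]), (np.int32(15), [270.7, 263.5])]
```

Emit:
apply_moves([
  [[0,0.02,0.03,0,1],[0,0.03,0.06,0,1],[0,0.03,0.06,0,1]],
])

```text
time: 13.8
tool_pos: [0.5915, 0.0308, 0.3091]
ee_rot: [3.141, 0.0, 1.651]
wrist_force: [-0.7, 0.3, 5.4]
width: 0.0005
finger_force: 2.7
```

```bash
cat >> h.py <<'E'
def knobs(t):
    for n in("scene","side"):
        s=load(n+t);hsv=cv2.cvtColor(s["image"],cv2.COLOR_RGB2HSV);m=cv2.inRange(hsv,(0,180,90),(5,255,255));k,l,st,ce=cv2.connectedComponentsWithStats(m)
        print(t,n,[ce[i].round(1).tolist() for i in range(1,k) if 8<st[i,4]<60 and ce[i][0]<400])
E
python3 - <<'E'
from h import *
crops("6");knobs("6")
E
```

```text
6 scene [[332.2, 300.0]]
6 side [[251.4, 265.7]]
```

Emit:
apply_moves([
  [[0,-0.03,-0.06,0,1],[0,-0.2,-0.4,0,1],[0,-0.3,-1.2,0,1],[-1,-0.5,-2.4,0,0.5],[-2,-1,-2.4,0,0.2]],
])

```text
time: 14.52
tool_pos: [0.5511, -0.0684, 0.4323]
ee_rot: [3.134, 0.002, 1.654]
wrist_force: [0.9, -0.4, -0.1]
width: 0.0171
finger_force: 0.0
```

```bash
python3 - <<'E'
from h import *
need((.4335,-.350),None,88.4)
crops("7");knobs("7");holes("7")
s=load("scene7");d=load("side7")
for yy in(-30,30):
  for z in(0,12,-6):
    a=np.radians(4.6);c=np.cos(np.pi/6);u=np.array([np.cos(a),np.sin(a),0]);v=np.array([-np.sin(a),np.cos(a),0]);k=np.array([0,0,1.])
    X=np.array([.5985,.0315,.115])+v*yy/1e3+(c*k-.5*u)*z/1e3;print(yy,z,proj(s,X).round(1),proj(d,X).round(1))
E
```

```text
now [ 0.5511 -0.0684  0.4323] [1.7959e+02 1.2000e-01 9.4780e+01] need [-5.415 -2.813  0.     0.638]
7 scene [[269.9, 267.8], [332.3, 299.9]]
7 side [[251.3, 266.1]]
scene [(np.int32(8), [311.9, 257.8]), (np.int32(35), [331.3, 256.9]), (np.int32(8), [326.2, 268.9]), (np.int32(6), [321.0, 287.8]), (np.int32(14), [326.2, 290.9]), (np.int32(32), [312.8, 292.4]), (np.int32(10), [332.2, 298.1]), (np.int32(6), [296.3, 298.0])]
side [(np.int32(31), [241.7, 237.6]), (np.int32(14), [253.1, 241.1]), (np.int32(6), [266.5, 257.3])]
-30 0 [288.7 280.2] [253.4 241.5]
-30 12 [289.9 276. ] [255.4 238.2]
-30 -6 [288.1 282.3] [252.5 243.2]
30 0 [310.2 291.2] [252.1 254.8]
30 12 [311.5 286.9] [254.1 251.4]
30 -6 [309.6 293.3] [251.1 256.5]
```

Both knobs are back at their starting pixels, and the side-view hole matches a plate flush under the catches, so plate 1 has snapped in. Next is the spacer.

Emit:
apply_moves([
  [[1,0.14,0,0,0],[2,0.28,0,0,0],[3,0.4,0,0,0],[4,0.55,0,-0.3,0],[5,0.7,0,-0.75,0],[6,0.8,0,-0.75,0],[7,0.95,0,-0.75,0],[7.57,1.03,1,-0.75,0],[7.57,1.03,2,-0.75,0],[7.57,1.03,2,-0.75,0]],
])

```text
time: 15.88
tool_pos: [0.5704, 0.3133, 0.3211]
ee_rot: [-3.128, 0.002, 1.783]
wrist_force: [-1.1, 0.5, -0.2]
width: 0.0939
finger_force: 0.0
```

Emit:
apply_moves([
  [[0,0,0,0,0],[0,0,0,0,0]],
])

```text
time: 16.12
tool_pos: [0.5728, 0.3128, 0.3318]
ee_rot: [3.135, -0.001, 1.781]
wrist_force: [1.0, 0.1, 0.2]
width: 0.0939
finger_force: 0.0
```

```bash
python3 - <<'E'
from h import *
from bench import snapshot
need((.571,.313),.247,102.3)
s=snapshot("wrist");np.savez("w4.npz",**s)
p=proj(s,[.571,.313,.057]);print(p,[proj(s,[.571+a*.978-b*.213,.313+a*.213+b*.978,.057]).round() for a,b in((-.025,.055),(.025,.055))])
p=(int(p[0]),int(p[1]-60))
print(s["image"][p[1],p[0]])
for t in(12,20):print(topquad(s,p,.057,t))
E
```

```text
now [0.5728 0.3128 0.3318] [ 1.7964e+02 -8.0000e-02  1.0205e+02] need [ 0.011 -0.035  1.696 -0.025]
[316.88270967 243.75606787] [array([280., 167.]), array([353., 167.])]
[159 153 148]
[567.8 330.9  71.   48.1 -77.7]
[567.8 330.9  70.9  48.5 -77.8]
```

Emit:
apply_moves([
  [[-0.01,-0.03,0.8,0,0],[-0.01,-0.03,1.4,0,0],[-0.01,-0.03,1.69,0,0],[-0.01,-0.03,1.69,0,0],[-0.01,-0.03,1.69,0,1],[-0.01,-0.03,1.69,0,1],[-0.01,-0.03,1.69,0,1],[-0.01,-0.03,1.69,0,1],[-0.01,-0.03,1.69,0,1],[-0.01,-0.03,1.69,0,1]],
])

```text
time: 17.42
tool_pos: [0.5709, 0.3124, 0.2445]
ee_rot: [3.14, -0.001, 1.782]
wrist_force: [-2.7, -0.3, 4.8]
width: 0.0501
finger_force: 31.3
```

Emit:
apply_moves([
  [[0,0,-0.7,0,1],[0,0,-1.6,0,1],[-0.5,-0.1,-2.4,0,1],[-1.5,-0.25,-2.8,0.2,1],[-2.5,-0.4,-2.8,0.5,1],[-3.5,-0.55,-2.8,0.75,1],[-4.5,-0.7,-2.8,0.75,1],[-5.57,-0.85,-2.8,0.75,1],[-5.57,-0.85,-2.8,0.75,1],[-5.57,-0.85,-2.8,0.75,1]],
])

```text
time: 18.68
tool_pos: [0.5877, 0.0309, 0.3826]
ee_rot: [-3.141, -0.001, 1.65]
wrist_force: [-0.6, -0.3, -1.5]
width: 0.05
finger_force: 30.0
```

Emit:
apply_moves([
  [[0,0,0,0,1]],
])

```text
time: 18.8
tool_pos: [0.5876, 0.0321, 0.383]
ee_rot: [-3.141, -0.0, 1.653]
wrist_force: [-0.6, -0.5, -0.3]
width: 0.0495
finger_force: 30.0
```

```bash
python3 - <<'E'
from h import *
need((.5875,.031),.335,94.6)
E
```

```text
now [0.5876 0.0321 0.383 ] [-1.7998e+02 -3.0000e-02  9.4690e+01] need [-0.022 -0.004  0.959  0.009]
```

Emit:
apply_moves([
  [[-0.01,0,0.4,0,1],[-0.01,0,0.7,0,1],[-0.01,0,0.9,0,1],[-0.01,0,0.96,0,1],[-0.01,0,1.0,0,1],[-0.01,0,1.0,0,1]],
])

```text
time: 19.55
tool_pos: [0.5877, 0.0304, 0.3338]
ee_rot: [3.141, 0.0, 1.651]
wrist_force: [-0.0, 0.4, -1.2]
width: 0.0497
finger_force: 30.0
```

Emit:
apply_moves([
  [[0,0,0.04,0,1],[0,0,0.08,0,1],[0,0,0.1,0,1],[0,0,0.1,0,1]],
])

```text
time: 20.05
tool_pos: [0.5876, 0.0304, 0.3281]
ee_rot: [-3.141, -0.0, 1.651]
wrist_force: [0.7, -0.5, -0.6]
width: 0.0499
finger_force: 30.0
```

Emit:
apply_moves([
  [[0,0,0,0,0.42],[0,0,0,0,0.3],[0,0,0,0,0],[0,0,0,0,0],[0,0,-0.5,0,0],[0,-0.24,-0.9,0,1],[0,-0.24,-0.9,0,1],[0,-0.3,-0.9,0,1],[0,-0.3,-0.9,0,1],[0,-0.3,-0.9,0,1]],
])

```text
time: 21.3
tool_pos: [0.5726, 0.0292, 0.3724]
ee_rot: [-3.14, -0.0, 1.651]
wrist_force: [-0.2, 0.6, -0.1]
width: 0.0471
finger_force: 0.0
```

```bash
python3 - <<'E'
from h import *
need((.5732,.0305),.344,94.6)
crops("8");knobs("8")
for n in("scene","side"):
    s=load(n+"8");print(n,[s["image"][int(p[1]),int(p[0])].tolist() for p in [proj(s,np.array([.5985,.0315,.115])+d) for d in([-.008,.03,.018],[-.008,-.03,.018])]])
s=load("side8")
g=cv2.cvtColor(s["image"],cv2.COLOR_RGB2HSV);m=cv2.inRange(g,(0,0,70),(180,50,255))[225:270,235:285];k,l,st,ce=cv2.connectedComponentsWithStats(m);print([(st[i].tolist(),ce[i].round(1).tolist()) for i in range(1,k) if st[i,4]>40])
E
```

```text
now [0.5726 0.0292 0.3724] [-1.7991e+02 -2.0000e-02  9.4590e+01] need [ 0.025  0.013  0.567 -0.001]
8 scene [[269.8, 268.2], [332.2, 300.0]]
8 side [[251.3, 266.0]]
scene [[149, 137, 131], [91, 85, 80]]
side [[101, 95, 91], [59, 53, 51]]
[([23, 0, 27, 9, 192], [38.1, 3.5]), ([8, 10, 24, 23, 330], [20.3, 21.4])]
```

View pics/h8.png

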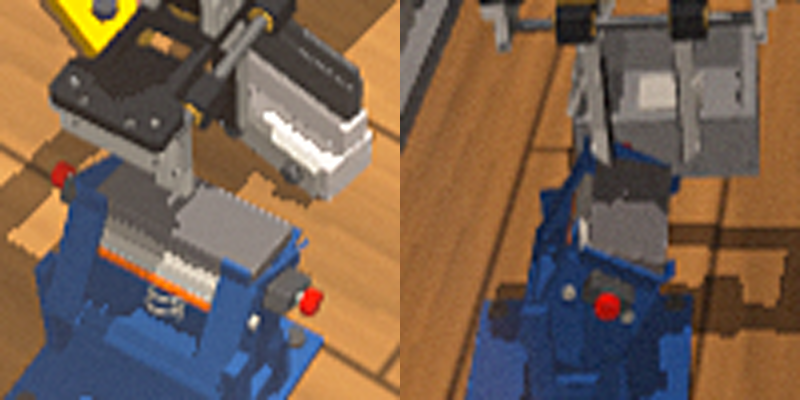

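The spacer lies leaning evenly on the catches: scene crop around (190,220), side crop around (625,215), with both knobs in. I'll push it along the same line as before.

Emit:
apply_moves([
  [[0.02,0,0.3,0,1],[0.02,0,0.5,0,1],[0.02,0.04,0.6,0,1],[0.02,0.09,0.7,0,1],[0.02,0.15,0.8,0,1],[0.02,0.2,0.9,0,1],[0.02,0.25,1.0,0,1],[0.02,0.3,1.08,0,1],[0.02,0.3,1.08,0,1]],
])

```text
time: 22.52
tool_pos: [0.5884, 0.0314, 0.3219]
ee_rot: [3.136, 0.0, 1.651]
wrist_force: [0.3, 0.7, 5.8]
width: 0.0004
finger_force: 2.3
```

```bash
python3 - <<'E'
from h import *
crops("9");knobs("9");need((.592,.0308),.3085)
E
```

```text
9 scene [[334.0, 301.0]]
9 side [[251.4, 267.2]]
now [0.5884 0.0314 0.3219] [1.7968e+02 3.0000e-02 9.4590e+01] need [-0.018  0.071  0.268  0.   ]
```

Emit:
apply_moves([
  [[0,0.03,0.06,0,1],[0,0.06,0.12,0,1],[0,0.09,0.18,0,1],[0,0.09,0.2,0,1],[0,0.09,0.2,0,1]],
])

```text
time: 23.25
tool_pos: [0.593, 0.0318, 0.3132]
ee_rot: [3.134, 0.001, 1.651]
wrist_force: [-1.3, -0.5, 9.0]
width: 0.0006
finger_force: 4.2
```

```bash
python3 - <<'E'
from h import *
crops("10");knobs("10");need((.592,.0308),.3085)
E
```

```text
10 scene [[333.8, 301.0]]
10 side [[251.4, 266.9]]
now [0.593  0.0318 0.3132] [1.7959e+02 4.0000e-02 9.4600e+01] need [-0.019 -0.021  0.094  0.   ]
```

Emit:
apply_moves([
  [[0,0.01,0.04,0,1],[0,0.02,0.08,0,1],[0,0.02,0.11,0,1],[0,0.02,0.11,0,1]],
])

```text
time: 23.85
tool_pos: [0.5946, 0.032, 0.3087]
ee_rot: [3.131, 0.001, 1.651]
wrist_force: [0.3, 0.5, 10.2]
width: 0.0005
finger_force: 4.4
```

```bash
python3 - <<'E'
from h import *
crops("11");knobs("11");need((.592,.0308),.3085)
E
```

```text
11 scene [[332.3, 299.9]]
11 side [[251.4, 265.9]]
now [0.5945 0.0319 0.3087] [1.794e+02 4.000e-02 9.460e+01] need [-0.019 -0.053  0.003  0.   ]
```

Emit:
apply_moves([
  [[0,-0.03,-0.06,0,1],[0,-0.2,-0.4,0,1],[0,-0.4,-1.4,0,1],[-0.6,-0.8,-2.4,0,0.5],[-1.5,-1.5,-2.5,0,0.2],[-1.5,-1.5,-2.5,0,0]],
])

```text
time: 24.7
tool_pos: [0.5227, -0.051, 0.4309]
ee_rot: [3.139, 0.002, 1.647]
wrist_force: [-0.1, 0.3, -0.4]
width: 0.027
finger_force: 0.0
```

```bash
python3 - <<'E'
from h import *
crops("12");knobs("12");need((.4335,-.350),.2025,88.4)
for n in("scene","side"):
    s=load(n+"12");a=np.radians(4.6);c=np.cos(np.pi/6);u=np.array([np.cos(a),np.sin(a),0]);v=np.array([-np.sin(a),np.cos(a),0]);k=np.array([0,0,1.])
    pr=lambda x,y,z:proj(s,np.array([.5985,.0315,.115])+(c*u+.5*k)*x/1e3+v*y/1e3+(c*k-.5*u)*z/1e3).astype(int)
    for y in(-30,0,30):print(n,y,[s["image"][p[1],p[0]].tolist() for p in(pr(x,y,0) for x in(-30,-25,-20,-10,0,10,20,25,30))])
E
```

```text
12 scene [[269.9, 267.8], [332.2, 300.0]]
12 side [[251.4, 265.8]]
now [ 0.524  -0.049   0.4288] [ 1.7999e+02 -4.0000e-02  9.4530e+01] need [-5.857 -2.279  4.527  0.613]
scene -30 [[221, 151, 78], [157, 132, 112], [125, 122, 115], [133, 121, 114], [132, 122, 119], [133, 122, 119], [146, 137, 131], [137, 124, 120], [120, 111, 107]]
scene 0 [[202, 145, 85], [175, 136, 102], [128, 124, 121], [135, 124, 119], [128, 117, 115], [130, 121, 117], [133, 124, 119], [125, 115, 113], [117, 108, 105]]
scene 30 [[216, 144, 72], [165, 131, 111], [131, 123, 120], [129, 122, 123], [60, 77, 107], [136, 123, 117], [131, 122, 117], [131, 124, 119], [118, 108, 105]]
side -30 [[59, 49, 63], [93, 83, 82], [95, 88, 84], [94, 81, 79], [94, 85, 80], [99, 89, 87], [98, 90, 87], [64, 55, 52], [37, 50, 84]]
side 0 [[82, 50, 21], [92, 78, 77], [90, 81, 81], [93, 83, 81], [93, 86, 83], [95, 89, 85], [98, 85, 78], [58, 57, 72], [156, 119, 77]]
side 30 [[27, 49, 81], [29, 61, 109], [22, 61, 122], [29, 55, 107], [51, 74, 117], [27, 62, 109], [37, 46, 70], [24, 43, 76], [160, 123, 73]]
```

Both knobs are home again, so the spacer is in. On to the second plate.

Emit:
apply_moves([
  [[-0.8,-0.6,0,0,0],[-1.8,-1.2,0,0.2,0],[-2.8,-1.8,0,0.4,0],[-3.8,-2.28,0,0.61,0],[-4.8,-2.28,0,0.61,0],[-5.86,-2.28,0.5,0.61,0],[-5.86,-2.28,1.5,0.61,0],[-5.86,-2.28,2,0.61,0],[-5.86,-2.28,2,0.61,0],[-5.86,-2.28,2,0.61,0]],
])

```text
time: 26.05
tool_pos: [0.435, -0.3497, 0.3297]
ee_rot: [3.141, 0.001, 1.546]
wrist_force: [0.9, -0.4, 0.7]
width: 0.0939
finger_force: 0.0
```

```bash
python3 - <<'E'
from h import *
from bench import snapshot
need((.4335,-.350),.2025,88.4)
s=snapshot("wrist");np.savez("w5.npz",**s)
p=proj(s,[.4335,-.350,.012]);print(p)
for dy in(0,-30,-20):
    q=(int(p[0]),int(p[1]+dy));print(s["image"][q[1],q[0]],topquad(s,q,.012,30))
E
```

```text
now [ 0.435  -0.3497  0.3297] [1.7994e+02 3.0000e-02 8.8570e+01] need [-0.006 -0.03   2.543  0.017]
[319.27357243 229.08104783]
[249 246 236] [ 436.  -350.2   49.    38.6   -5.9]
[30 29 30] [ 436.5 -322.1   11.    11.    62. ]
[250 247 238] [ 435.9 -350.2   48.8   38.6   -5.9]
```

Emit:
apply_moves([
  [[0,0.01,1,0,0],[0,0.01,2,0,0],[0,0.01,2.52,0,0],[0,0.01,2.52,0,0],[0,0.01,2.52,0,1],[0,0.01,2.52,0,1],[0,0.01,2.52,0,1],[0,0.01,2.52,0,1],[0,0.01,2.52,0,1],[0,0.01,2.52,0,1]],
])

```text
time: 27.35
tool_pos: [0.4348, -0.3501, 0.203]
ee_rot: [3.141, 0.0, 1.544]
wrist_force: [0.6, -0.3, 1.0]
width: 0.0494
finger_force: 30.0
```

Emit:
apply_moves([
  [[0,0,-1,0,1],[0,0,-2,0,1],[0,0,-3,0,1],[0.5,0,-4,0,1],[1.5,0.3,-4.55,0,1],[2.5,0.6,-4.55,-0.2,1],[3.5,1,-4.55,-0.4,1],[4.5,1.5,-4.55,-0.61,1],[5.5,2,-4.55,-0.61,1],[6.5,2.5,-4.55,-0.61,1]],
])

```text
time: 28.6
tool_pos: [0.5685, -0.0269, 0.4281]
ee_rot: [-3.137, -0.0, 1.651]
wrist_force: [1.2, -1.0, -4.8]
width: 0.0495
finger_force: 30.0
```

Emit:
apply_moves([
  [[0,0,0,0,1],[0,0,0,0,1]],
])

```text
time: 28.85
tool_pos: [0.568, -0.0286, 0.4284]
ee_rot: [-3.138, 0.0, 1.651]
wrist_force: [0.1, -1.3, -5.6]
width: 0.0494
finger_force: 30.0
```

```bash
python3 - <<'E'
from h import *
need((.5875,.031),.383,94.6)
E
```

```text
now [ 0.568  -0.0286  0.4284] [-179.77    0.     94.62] need [1.156 0.484 0.909 0.002]
```

Emit:
apply_moves([
  [[0.6,0.25,0,0,1],[1.15,0.48,0.2,0,1],[1.15,0.48,0.9,0,1],[1.15,0.48,0.9,0,1],[1.15,0.48,1.3,0,1],[1.15,0.48,1.6,0,1],[1.15,0.48,1.8,0,1],[1.15,0.48,1.9,0,1],[1.15,0.48,1.9,0,1]],
])

```text
time: 29.98
tool_pos: [0.5874, 0.0308, 0.3352]
ee_rot: [-3.141, -0.0, 1.651]
wrist_force: [0.1, 0.1, -6.1]
width: 0.0496
finger_force: 30.0
```

Emit:
apply_moves([
  [[0,0,0.04,0,1],[0,0,0.08,0,1],[0,0,0.1,0,1],[0,0,0.1,0,1]],
])

```text
time: 30.48
tool_pos: [0.5876, 0.0309, 0.3308]
ee_rot: [3.14, -0.0, 1.651]
wrist_force: [0.4, 2.2, -2.8]
width: 0.0498
finger_force: 30.0
```

Emit:
apply_moves([
  [[0,0,0,0,0.42],[0,0,0,0,0.3],[0,0,0,0,0],[0,0,0,0,0],[0,0,-0.5,0,0],[0,-0.24,-0.9,0,1],[0,-0.24,-0.9,0,1],[0,-0.3,-0.9,0,1],[0,-0.3,-0.9,0,1],[0,-0.3,-0.9,0,1]],
])

```text
time: 31.72
tool_pos: [0.5724, 0.0295, 0.3743]
ee_rot: [-3.14, -0.0, 1.651]
wrist_force: [0.9, 0.1, 0.6]
width: 0.0472
finger_force: 0.0
```

```bash
python3 - <<'E'
from h import *
need((.5726,.0295),.3724,94.6)
crops("13");knobs("13");holes("13")
E
```

```text
now [0.5724 0.0295 0.3743] [-1.7991e+02 -2.0000e-02  9.4590e+01] need [-0.001  0.003  0.039 -0.001]
13 scene [[269.7, 268.1], [332.3, 299.9]]
13 side [[251.4, 265.7]]
scene [(np.int32(10), [297.0, 258.3]), (np.int32(35), [331.3, 256.9]), (np.int32(9), [326.2, 268.7]), (np.int32(50), [297.2, 277.4]), (np.int32(32), [313.9, 282.8]), (np.int32(6), [296.0, 287.8]), (np.int32(9), [327.8, 289.7]), (np.int32(8), [302.9, 290.5]), (np.int32(8), [311.6, 291.6]), (np.int32(10), [332.2, 298.1])]
side [(np.int32(9), [252.3, 224.0]), (np.int32(17), [245.2, 227.5]), (np.int32(11), [256.4, 248.1]), (np.int32(27), [269.9, 248.0]), (np.int32(5), [243.6, 249.2]), (np.int32(6), [266.5, 257.0]), (np.int32(17), [271.5, 263.1])]
```

The hole positions match the first plate's laid pose, so this one is seated the same way. Pushing it in.

Emit:
apply_moves([
  [[0.02,0,0.3,0,1],[0.02,0,0.54,0,1],[0.02,0.04,0.64,0,1],[0.02,0.09,0.74,0,1],[0.02,0.15,0.84,0,1],[0.02,0.2,0.94,0,1],[0.02,0.25,1.04,0,1],[0.02,0.3,1.12,0,1],[0.02,0.35,1.2,0,1],[0.02,0.38,1.28,0,1]],
])

```text
time: 33.08
tool_pos: [0.5922, 0.0321, 0.3148]
ee_rot: [3.135, 0.001, 1.651]
wrist_force: [-1.0, 0.1, 10.6]
width: 0.0006
finger_force: 4.8
```

Emit:
apply_moves([
  [[0,0.01,0.04,0,1],[0,0.01,0.08,0,1],[0,0.01,0.08,0,1]],
])

```text
time: 33.45
tool_pos: [0.5931, 0.0321, 0.3116]
ee_rot: [3.133, 0.001, 1.651]
wrist_force: [0.9, 0.4, 8.8]
width: 0.0001
finger_force: 3.9
```

```bash
python3 - <<'E'
from h import *
need((.5945,.032),.308,94.6)
crops("14");knobs("14")
E
```

```text
now [0.5931 0.0321 0.3116] [1.7949e+02 4.0000e-02 9.4590e+01] need [-0.005  0.028  0.072 -0.001]
14 scene [[332.2, 300.0]]
14 side [[251.3, 266.0]]
```

Emit:
apply_moves([
  [[0,0.02,0.04,0,1],[0,0.03,0.06,0,1],[0,0.03,0.06,0,1],[0,0.01,0.02,0,1],[0,-0.2,-0.4,0,1],[0,-0.4,-1.4,0,1],[-0.5,-0.8,-2.4,0,1],[-1.5,-1.5,-2.5,0,1],[-1.5,-1.5,-2.5,0,1],[-1.5,-1.5,-2.5,0,1]],
])

```text
time: 34.8
tool_pos: [0.5228, -0.0485, 0.4324]
ee_rot: [3.141, -0.001, 1.65]
wrist_force: [0.2, 0.4, -0.6]
width: 0.0003
finger_force: 0.0
```

```bash
python3 - <<'E'
from h import *
need()
crops("15");knobs("15");holes("15")
s=load("side15");print(s["image"][241,253],s["image"][238:246,250:257].mean(2).round())
E
```

```text
now [ 0.5228 -0.0485  0.4324] [ 1.7999e+02 -4.0000e-02  9.4560e+01] need [0. 0. 0. 0.]
15 scene [[269.9, 267.8], [332.3, 299.9]]
15 side [[251.3, 265.9]]
scene [(np.int32(5), [308.0, 256.0]), (np.int32(13), [312.8, 257.2]), (np.int32(35), [331.3, 256.9]), (np.int32(8), [326.4, 268.6]), (np.int32(20), [325.0, 290.4]), (np.int32(33), [312.7, 292.3]), (np.int32(29), [298.4, 297.6]), (np.int32(10), [332.2, 298.1])]
side [(np.int32(25), [242.3, 235.8]), (np.int32(15), [253.7, 241.3]), (np.int32(5), [242.6, 249.8])]
[5 3 0] [[155. 159. 154. 163. 164. 151. 143.]
 [156. 128. 106. 124. 141. 167. 165.]
 [152.  84.  37.  29.  62. 135. 151.]
 [156. 105.  34.   3.   7.  34. 101.]
 [158. 136.  88.  44.  34.  19.  50.]
 [160. 156. 148. 120.  96.  67.  86.]
 [150. 159. 160. 153. 149. 134. 137.]
 [149. 154. 151. 152. 161. 161. 163.]]
```

Both knobs are home, and the side-view hole sits at (253.7,241.3), the flush-under-catches position seen with plate 1. Handing in.

```bash
python3 -c "
from bench import ticket
print(ticket.close_job())"
```

```text
the job is handed in; nothing more can be done
None
```

The magazine is loaded with a clamp plate, the spacer and the second clamp plate, each pushed in until both catch knobs returned to their start positions in the camera images; I handed the job in at about 35 s, and no verdict came back.

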